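# Build up the stone-sorting sieve set

## Task

Set up the stone-sorting sieve on its dark stand, one piece at a time from the bottom up: first the plain pan, then the sieve with the fine holes, then the sieve with the coarse holes, and last the lid. Each piece must sit fully home in the one below, straight and upright, and be let go; leave the jar, the brush and the ring block where they are.

Things in the scene. Friction and masses are not known exactly. Their poses are not given: they have to be found in the camera images.
- base: The stand: fixed to the bench, dark steel, a disc 84 mm across and 6 mm thick with an upright ring on it, 60 mm outside diameter, 54 mm bore, from the bench up to a rim at 18 mm; inside the ring the floor is at 6 mm. It does not move. Origin: centre of its underside on the bench, z up.
- pan: The steel pan: tallest cup (46 mm), plain floor without holes. Conical foot: radius 20 mm at the bottom, 25 mm at 8 mm height. Above it a round shell, 60 mm outside, 54 mm bore, from 8 mm to the open rim at 46 mm; inner floor at 11 mm. Origin: centre of the foot's underside. Loose, upright, about 150 g. Fully home its origin is 10 mm above that of base.
- fine_sieve: The fine sieve: middle cup (38 mm), floor full of small dark 6 mm holes. Conical foot: radius 20 mm at the bottom, 25 mm at 8 mm height. Above it a round shell, 60 mm outside, 54 mm bore, from 8 mm to the open rim at 38 mm; inner floor at 11 mm. Origin: centre of the foot's underside. Loose, upright, about 120 g. Fully home its origin is 38 mm above that of pan.
- coarse_sieve: The coarse sieve: lowest cup (30 mm), floor with 7 large dark holes of 12 mm. Conical foot: radius 20 mm at the bottom, 25 mm at 8 mm height. Above it a round shell, 60 mm outside, 54 mm bore, from 8 mm to the open rim at 30 mm; inner floor at 11 mm. Origin: centre of the foot's underside. Loose, upright, about 100 g. Fully home its origin is 30 mm above that of fine_sieve.
- lid: The steel lid: a disc 60 mm across from 8 to 14 mm height, a central round knob to grip, 18 mm diameter, from 14 to 38 mm height; below, a conical foot as the cups have (radius 20 to 25 mm, 8 mm high). Loose, upright, 130 g. Origin: centre of the foot's underside, z up. Fully home its origin is 22 mm above that of coarse_sieve.
- jar: Bystander: a small closed amber glass jar with a dark lid, 52 mm diameter, 50 mm high, loose. Origin: centre of its underside. To be left alone.
- brush: Bystander: a bench brush lying flat beyond the work, loose, about 200 mm long along its own x, lower than 50 mm. Origin: its underside, near its middle. To be left alone.
- ring_block: Bystander: a small dark wooden block, 70 x 50 x 20 mm, with two short brass pins on top reaching 50 mm, loose. Origin: centre of its underside. To be left alone.
There are look-alikes about, which are no part of the job. What is shaped like the lid but green is not meant. What is shaped like the fine_sieve but green is not meant.

How it is judged (in metres and radians):
On the way, in this order (a step that is already met when the one before it is completed fails the run):
1. the pan sits fully home in the base (horizontal distance between pan and base below 0.005 m and z of pan in the frame of base between 0.007 and 0.013 m and angle between pan's own z axis and vertical below 0.07 rad), for 0.2 s.
2. the fine_sieve sits fully home in the pan (horizontal distance between fine_sieve and pan below 0.005 m and z of fine_sieve in the frame of pan between 0.035 and 0.041 m and angle between fine_sieve's own z axis and vertical below 0.07 rad), for 0.2 s.
3. the coarse_sieve sits fully home in the fine_sieve (horizontal distance between coarse_sieve and fine_sieve below 0.005 m and z of coarse_sieve in the frame of fine_sieve between 0.027 and 0.033 m and angle between coarse_sieve's own z axis and vertical below 0.07 rad), for 0.2 s.
4. the lid sits fully home in the coarse_sieve (horizontal distance between lid and coarse_sieve below 0.005 m and z of lid in the frame of coarse_sieve between 0.019 and 0.025 m and angle between lid's own z axis and vertical below 0.07 rad), for 0.2 s.
At the end, for the whole second after the job is handed in: From the bottom up: stand, pan, fine sieve, coarse sieve, lid. Each piece's axis is within 5 mm of that of the one below, its height within 3 mm of fully seated, tilted less than 0.07 rad, at rest (below 0.02 m/s) and released (all of step 1 and all of step 2 and all of step 3 and all of step 4 and linear speed of each of pan, fine_sieve, coarse_sieve, lid below 0.02 m/s and contact force between each of pan, fine_sieve, coarse_sieve, lid and the fingers below 0.1 N); the robot touches nothing.
It fails at once if the jar is displaced by more than 20 mm (distance of jar from where it was at the start of the episode above 0.02 m).
It fails at once if the brush is displaced by more than 20 mm (distance of brush from where it was at the start of the episode above 0.02 m).
It fails at once if the ring_block is displaced by more than 20 mm (distance of ring_block from where it was at the start of the episode above 0.02 m).
It also fails if it takes over 109 s, if anything falls off the work surface, if the arm or the gripper's body presses on something with over 40 N, if the wrist force passes 120 N, or if a joint passes its speed limit or range.

## Robot

A 6-joint arm with a two-finger parallel gripper is mounted at the origin on the work surface. World frame = base frame: x ahead of the robot, y to its left, z up, the work surface at z = 0. Lengths are in mm, angles in rad, forces in N, time in s.
With the tool pointing down it reaches from about 350 to 875 mm from the base axis. Payload 4.2 kg.
Tool frame: the origin (TCP) lies midway between the tips of the shut fingers; the grasp point (between the pads) lies 19 mm behind it; y points along the fingers, x is the direction in which the jaws open and shut, and the axes are right-handed (so a half turn about y gives the same grasp; the last joint's range is limited). The gripper opens to 85 mm and grips with 20 to 120 N. Pads are 22 mm wide; open, the fingers measure 114 mm over their backs; the gripper's body (76 mm by 85 mm) begins 54 mm behind the grasp point. The pads swing forward as they close: fully open they stand 13 mm farther back than shut.
Start: joints at [-0.873, 0.385, 0.008, 0, -1.194, -0.259], TCP at [265.545, -565.76, 231.312] pointing down, gripper open.
Joint ranges: [-3.14, 3.14], [-1.21, 2.06], [-1.07, 1.41], [-3.16, 2.05], [-2.99, -0.16], [-3.1, 3.1]. Speed limits (rad/s): [2.79, 2.79, 3.14, 3.14, 3.14, 3.14].

## Interface

Orientations are given as a unit quaternion [x, y, z, w].
In Python, from bench import read_state, get_image, job_done gives the robot as it stands.
- The arm moves only by the tool play_rows, never from a script. Its argument "series" is a list of rows, each a list of 7 numbers: the shift along the tool's x, y, z in m, then the turn, a rotation vector about the tool's x, y, z in rad, then the finger opening in m, from 0 to 0.0854. In form: [[x, y, z, wx, wy, wz, claw], ...]. A call has 1 to 10 rows; each row shifts and turns the pose as measured when the row begins, along the tool's axes as they then stand; what a row does not reach is not made up. A row lasts 1/10 s, in which the tool goes at most 50 mm and 8.59 degrees, less where a joint would pass 70% of its speed; a pose out of reach is approached as far as the arm can. A call with a gripper value outside its range is refused whole. The fingers move at their own pace and stop on an object; the grip force is fixed at half the most. Time passes only in rows, so rows that do not move let the fingers close. It gives the time, the measured TCP pose, the force and the opening at its end, in the units of the state.
- read_state(): the state, without advancing time (a new reading comes with each control period).
- get_image(name): name is "scene" or "top" or "wrist"; returns a dict with "color" (480x640x3 uint8, red, green, blue), "intrinsics" (3x3 intrinsics, pixels), "origin" and "orientation" of the camera in the world. Camera axes: x right, y down, z forward; pixel columns grow to the right and rows downward; lengths in mm; the calibration is good to about 2 mm. A picture is of the moment at which its call begins. There is no depth.
- job_done(): hands the job in, once; it reports no verdict.
The state is a dict: "clock": time; "joints": joint angles; "joint_vel": joint speeds; "joint_efforts": joint torques, N m; "position": TCP position; "ee_rot": TCP orientation; "contact_force": force on the tool from outside, world axes, zero at the start; "wrist_torque": the same for the moment, N m; "gripper_width": finger opening in mm.
Only numpy, scipy, OpenCV 4.12 (cv2) and the standard library are available. Lean on these libraries where they do the work, as an engineer would, in place of code of your own. Each camera call takes 0.05 s, during which the arm holds its last target. There are 200 camera calls.

## Working session

There is one attempt and no reset: what is moved stays moved. The work goes in short steps, Python scripts to look and compute and a tool call to move; the robot and the scene stay as the last step left them, time stands still between calls to the robot, and variables do not carry over. Pictures are saved under pics/ and viewed, about 12 in all and at most 16, crops included, and the job is handed in when it is done.

Besides the shell and the picture viewer there is one more tool, called after "Emit:" by a JSON object that holds its "op" and its "data", one argument or row to a line. play_rows: Moves the arm, as the interface text tells. Its arguments: {"type":"object","properties":{"series":{"type":"array","items":{"type":"array","items":{"type":"number"}}}},"required":["series"]}

```bash
mkdir -p pics; ls; python3 - <<'E'
from bench import *
import cv2
print(read_state())
for n in("top","scene"):
    d=get_image(n); cv2.imwrite(f"pics/{n}0.png",d["color"][:,:,::-1]); print(n,d["intrinsics"],d["origin"],d["orientation"])
E
```

```text
pics
{'clock': 0.0, 'joints': array([-8.73425797e-01,  3.85523017e-01,  6.64478969e-03, -4.95654958e-04,
       -1.19400175e+00, -2.58580242e-01]), 'joint_vel': array([-7.60825260e-04, -3.49886830e-03, -2.63609314e-04,  1.52551500e-03,
        4.39138484e-05, -1.56702841e-03]), 'joint_efforts': array([ 1.41540615e-03, -3.92289555e+01,  1.88402706e+01,  4.18591797e+00,
       -4.54402354e-03, -1.85053381e-05]), 'position': array([ 265.28849562, -565.26447034,  230.24974733]), 'ee_rot': array([ 0.37859648,  0.59717744, -0.59642111, -0.37990218]), 'contact_force': array([-0.41223924, -0.37752511, -0.32686627]), 'wrist_torque': array([0.00339913, 0.01754972, 0.00295589]), 'gripper_width': 85.39639247962052}
top [[496.7232645    0.         315.20637161]
 [  0.         496.7232645  242.27641943]
 [  0.           0.           1.        ]] [419.92178983 -20.10176936 945.13800253] [ 0.71389434 -0.69521144  0.04977623 -0.0675148 ]
scene [[514.65066115   0.         322.05824762]
 [  0.         514.65066115 234.12854463]
 [  0.           0.           1.        ]] [1019.53797396  785.55787454  738.72871986] [ 0.22471076  0.86653975 -0.43135882 -0.1119978 ]
```

View pics/top0.png

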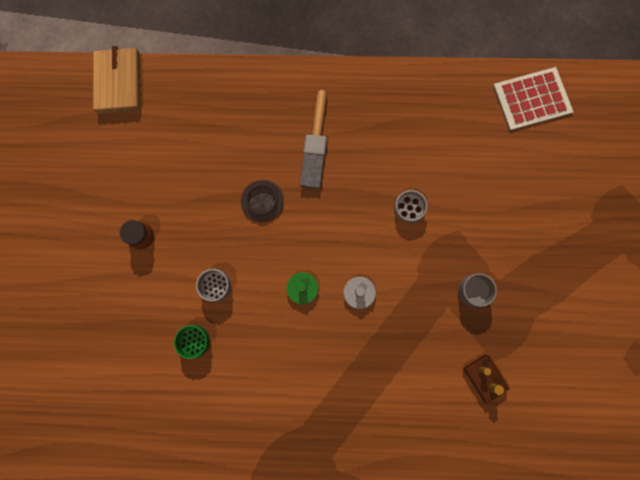

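View pics/scene0.png

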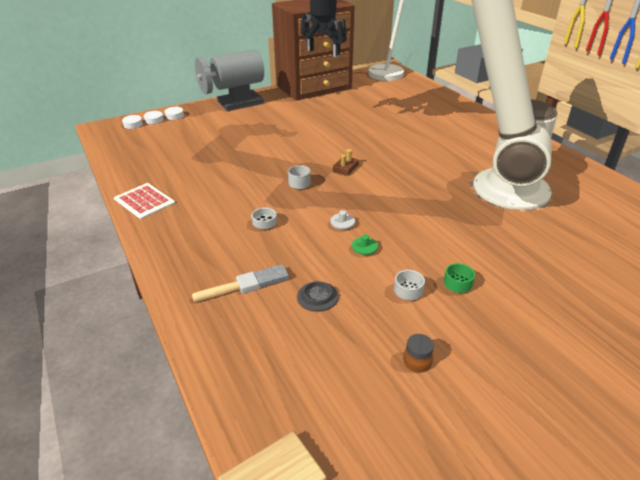

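The top view (up is +x, left is +y) shows:
- **Stand:** dark, at (263,201).
- **Pan:** plain and deep, at (478,290).
- **Fine sieves:** grey at (213,285), green look-alike at (192,342).
- **Coarse sieve:** at (411,206).
- **Lids:** grey at (360,292), green look-alike at (303,289).
- **Bystanders:** jar (134,233), brush (315,140), ring block (486,380).

The grey pieces are the ones meant, because the task rules out the green ones. Next I'll measure and make one enlarged crop sheet.

```bash
cat > h.py <<'E'
import numpy as np, cv2
from scipy.spatial.transform import Rotation as R
from scipy.optimize import least_squares
from bench import *
def cast(d,uv,z):
    uv=np.atleast_2d(uv).astype(float)
    r=np.c_[uv,np.ones(len(uv))]@np.linalg.inv(d["intrinsics"]).T
    r=r@R.from_quat(d["orientation"]).as_matrix().T
    o=np.array(d["origin"]); return (o+r*((z-o[2])/r[:,2])[:,None])[:,:2]
def proj(d,p):
    c=(np.array(p,float)-d["origin"])@R.from_quat(d["orientation"]).as_matrix()
    q=d["intrinsics"]@c; return q[:2]/q[2]
def metal(d,smax=95):
    return (cv2.cvtColor(d["color"],cv2.COLOR_RGB2HSV)[:,:,1]<smax).astype(np.uint8)
def circ(d,m,uv,z,r,half=True,win=40):
    """fit circle radius r at height z to outward contour points of blob nearest uv"""
    cs,_=cv2.findContours(m,cv2.RETR_EXTERNAL,cv2.CHAIN_APPROX_NONE)
    cs=[c for c in cs if cv2.contourArea(c)>100]
    c=min(cs,key=lambda c:np.hypot(*(c[:,0].mean(0)-uv)))
    P=cast(d,cv2.convexHull(c)[:,0],z); n=np.array(d["origin"])[:2]
    c0=(P.max(0)+P.min(0))/2
    for _ in range(3):
        out=(c0-n)/np.linalg.norm(c0-n)
        Q=P[(P-c0)@out>-5] if half else P
        s=least_squares(lambda x:np.hypot(*(Q-x[:2]).T)-x[2],[*c0,r],loss="soft_l1")
        f=least_squares(lambda x:np.hypot(*(Q-x).T)-r,c0,loss="soft_l1"); c0=f.x
    return c0.round(1),s.x.round(1),cv2.contourArea(c)
E
python3 - <<'E'
from h import *
d=get_image("top"); m=metal(d); hsv=cv2.cvtColor(d["color"],cv2.COLOR_RGB2HSV)
T={"pan":((478,290),46),"fine":((213,285),38),"coarse":((411,206),30),"lid":((360,292),14),"base":((263,201),6)}
tiles=[]
for n,(uv,z) in T.items():
    r=42 if n=="base" else 30
    print(n,*circ(d,m,uv,z,r,n not in("base","lid")),cast(d,uv,z))
    u,v=uv; t=d["color"][v-32:v+32,u-32:u+32,::-1]; k=cv2.cvtColor(m[v-32:v+32,u-32:u+32]*255,cv2.COLOR_GRAY2BGR)
    tiles.append(cv2.resize(np.vstack([t,k]),(160,320),interpolation=cv2.INTER_NEAREST))
for n,uv in {"jar":(134,233),"green lid":(303,289),"green fine":(192,342),"block":(486,380),"brush":(312,170)}.items(): print(n,cast(d,uv,30))
cv2.imwrite("pics/crop.png",np.hstack(tiles))
E
```

```text
pan [ 491.5 -291.7] [ 491.6 -292.4   29.4] 948.0 [[ 490.77261476 -289.72403059]]
fine [488.  191.9] [488.2 192.2  29.7] 836.0 [[487.62956796 190.1489939 ]]
coarse [ 647.9 -172.9] [ 648.5 -173.2   29.5] 764.5 [[ 646.7096797  -173.30485883]]
lid [483.3 -79. ] [483.3 -79.1  29.5] 758.5 [[483.70670585 -80.68324124]]
base [655.  112.8] [657.3 112.4  39.6] 971.0 [[656.10199468 109.8916053 ]]
jar [[582.37411154 348.20198933]]
green lid [[485.30085312  25.12159519]]
green fine [[383.77499894 223.86368817]]
block [[ 333.09687057 -304.53859963]]
brush [[713.21858869  15.26491036]]
```

View pics/crop.png

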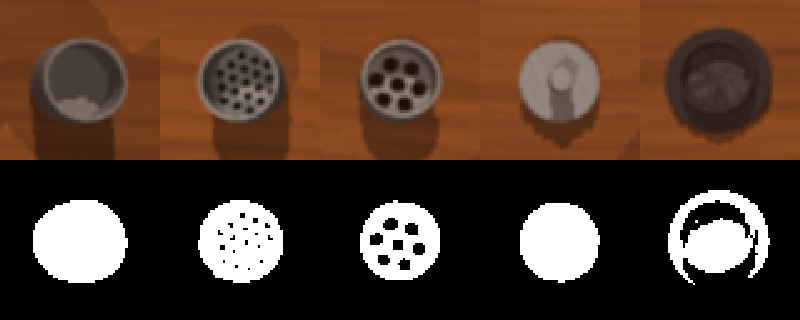

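The crops confirm the five grey and dark pieces: plain pan, small holes, seven large holes, grey lid and dark stand. The stand's mask is patchy, so I'll redo it with a red-minus-blue mask and read the tool axes.

```bash
cat >> h.py <<'E'
def notwood(d,t=40):
    c=d["color"].astype(int); return cv2.morphologyEx(((c[:,:,0]-c[:,:,2])<t).astype(np.uint8),cv2.MORPH_OPEN,np.ones((3,3)))
def go(x,y,z,yaw_deg=None):
    """tool-frame shift (m) and turn about tool z to reach world TCP x,y,z with tool x at yaw"""
    s=read_state(); M=R.from_quat(s["ee_rot"]).as_matrix()
    print("pos",s["position"].round(1),"t",round(s["clock"],1),"w",round(s["gripper_width"],1),"F",s["contact_force"].round(1))
    print("shift m",(M.T@(np.array([x,y,z])-s["position"])/1000).round(4))
    yaw=np.degrees(np.arctan2(M[1,0],M[0,0]))
    # upright correction rotvec + yaw
    a=np.radians(yaw if yaw_deg is None else yaw_deg)
    X=np.array([np.cos(a),np.sin(a),0]);Z=np.array([0,0,-1.]);G=np.c_[X,np.cross(Z,X),Z]
    print("yaw",yaw.round(1),"turn",R.from_matrix(M.T@G).as_rotvec().round(3))
E
python3 - <<'E'
from h import *
d=get_image("top")
b=d["color"][201-22:201+22:4,263].tolist(); print(b)
for t in(25,40,55): print(circ(d,notwood(d,t),(263,201),6,42,False))
print(R.from_quat(read_state()["ee_rot"]).as_matrix().round(3))
go(491.5,-291.7,200,90); go(491.5,-291.7,200,-90)
s=get_image("scene")
for n,p in {"base":(655,112.8,18),"pan":(491.5,-291.7,46),"fine":(488,192,38),"coarse":(648,-173,30),"lid":(483.3,-79,14)}.items(): print(n,proj(s,p).round(1))
E
```

```text
[[119, 65, 34], [59, 46, 41], [45, 31, 26], [47, 34, 28], [74, 61, 55], [65, 53, 47], [66, 52, 47], [61, 46, 42], [62, 48, 44], [43, 28, 23], [46, 33, 26]]
(array([655.8, 113.3]), array([656.9, 112.4,  40.1]), 1238.5)
(array([656.9, 112.1]), array([656.7, 112.1,  41.2]), 1312.0)
(array([656.5, 112. ]), array([656.5, 112. ,  42.1]), 1373.0)
[[-0.425 -0.001 -0.905]
 [ 0.905  0.001 -0.425]
 [ 0.001 -1.     0.   ]]
pos [ 265.4 -565.5  230.7] t 0.2 w 85.6 F [1.  0.2 1. ]
shift m [ 0.1517  0.0308 -0.321 ]
yaw 115.1 turn [-1.544  0.343  0.345]
pos [ 265.4 -565.5  230.7] t 0.2 w 85.6 F [1.  0.2 1. ]
shift m [ 0.1517  0.0308 -0.321 ]
yaw 115.1 turn [-0.44  -1.978 -1.978]
base [317.8 290.2]
pan [298.7 170.6]
fine [408.9 278.9]
coarse [263.4 214.1]
lid [342. 220.]
```

```bash
python3 - <<'E'
s=open('h.py').read(); i=s.index("    yaw=np.degrees")
s=s[:i]+'''    yaw=np.degrees(np.arctan2(M[1,0],M[0,0]))
    G=np.array([[0,0,-1.],[1,0,0],[0,-1,0]])  # tool x=+y, y=-z, z=-x
    print("yaw",yaw.round(1),"turn",R.from_matrix(M.T@G).as_rotvec().round(4),"q",s["joints"].round(2))
'''
s=s.replace("z,yaw_deg=None)","z)"); open('h.py','w').write(s)
E
python3 -c "
from h import *
go(491.5,-291.7,150)"
```

```text
pos [ 265.5 -565.6  230.8] t 0.2 w 85.3 F [ 0.3  0.2 -0.3]
shift m [ 0.1518  0.0809 -0.321 ]
yaw 115.1 turn [-3.000e-04  4.388e-01  1.000e-03] q [-0.87  0.39  0.01 -0.   -1.19 -0.26]
```

Emit:
{"op": "play_rows", "data": {
  "series": [
    [0,0,0,0,0.145,0,0.0854],
    [0,0,0,0,0.145,0,0.0854],
    [0,0,0,0,0.145,0,0.0854],
    [0.045,0,-0.038,0,0,0,0.0854],
    [0.045,0,-0.038,0,0,0,0.0854],
    [0.045,0,-0.038,0,0,0,0.0854],
    [0.045,0.02,-0.038,0,0,0,0.0854],
    [0.045,0.02,-0.038,0,0,0,0.0854],
    [0.04,0.02,-0.03,0,0,0,0.0854],
    [0,0,0,0,0,0,0.0854]
  ]
}}

```text
clock: 1.25
position: [459.6, -339.0, 178.4]
ee_rot: [0.505, 0.495, -0.495, -0.505]
contact_force: [-0.5, -0.1, 0.1]
gripper_width: 85.6
```

```bash
python3 -c "
from h import *
go(491.5,-291.7,150)
d=get_image('wrist'); cv2.imwrite('pics/w1.png',d['color'][:,:,::-1]); print(d['origin'],R.from_quat(d['orientation']).as_matrix().round(2),proj(d,(491.5,-291.7,46)))"
```

```text
pos [ 459.6 -339.   178.4] t 1.2 w 85.6 F [-0.5 -0.1  0.1]
shift m [ 0.048   0.0285 -0.0309]
yaw 88.8 turn [ 0.0008 -0.0203  0.0005] q [-0.35  0.34 -0.2  -0.   -1.03 -1.24]
[ 386.70374284 -338.6934028   320.17518722] [[ 0.02  0.96  0.28]
 [ 1.   -0.02 -0.  ]
 [ 0.    0.28 -0.96]] [380.26007512 274.82297406]
```

View pics/w1.png

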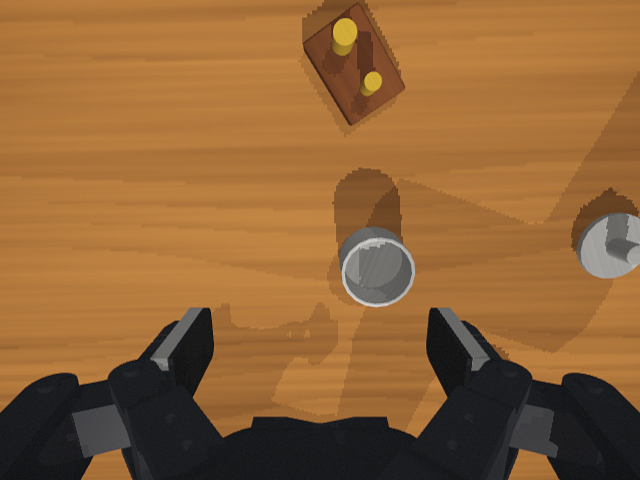

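The rim is at (378,271) and the top-view fit predicts (380,275), so they agree to about 2 mm. I'll refine from the wrist view, then continue.

```bash
python3 -c "
from h import *
d=get_image('wrist')
for t in (60,80,95): print(circ(d,metal(d,t),(378,265),46,30))
go(491.5,-291.7,150)"
```

```text
(array([ 489.2, -294.2]), array([ 489.7, -293.9,   29.5]), 4565.5)
(array([ 489.3, -294.1]), array([ 489.8, -293.8,   29.6]), 4594.5)
(array([ 489.3, -294. ]), array([ 489.8, -293.8,   29.6]), 4615.5)
pos [ 458.7 -342.3  180.7] t 1.4 w 85.2 F [ 0.2 -0.3  1. ]
shift m [ 0.0515  0.0306 -0.0315]
yaw 88.7 turn [ 0.0034 -0.0231 -0.0021] q [-0.36  0.34 -0.2   0.   -1.03 -1.24]
```

Emit:
{"op": "play_rows", "data": {
  "series": [
    [0.025,0.015,-0.017,0,-0.02,0,0.0854],
    [0.023,0.013,-0.014,0,0,0,0.0854],
    [0,0,0,0,0,0,0.0854],
    [0,0,0,0,0,0,0.0854]
  ]
}}

```text
clock: 1.75
position: [490.7, -298.8, 155.0]
ee_rot: [0.506, 0.499, -0.497, -0.499]
contact_force: [0.8, -0.4, 0.1]
gripper_width: 85.2
```

```bash
python3 -c "
from h import *
d=get_image('wrist')
print(proj(d,(491.5,-291.7,46)))
for t in (60,80,95): print(circ(d,metal(d,t),proj(d,(491.5,-291.7,46)),46,30))
go(491.5,-291.7,10)"
```

```text
[331.55615429 246.02657655]
(array([ 489.2, -293.6]), array([ 490. , -293.6,   29.4]), 5468.0)
(array([ 489.4, -293.6]), array([ 490. , -293.6,   29.5]), 5506.0)
(array([ 489.5, -293.7]), array([ 490.1, -293.6,   29.5]), 5522.5)
pos [ 490.5 -298.9  155. ] t 1.8 w 85.2 F [-0.  -1.1 -0.7]
shift m [0.008  0.1449 0.0004]
yaw 89.5 turn [ 0.0086 -0.0093 -0.0054] q [-0.26  0.36 -0.24  0.   -0.96 -1.32]
```

Emit:
{"op": "play_rows", "data": {
  "series": [
    [0.003,0.03,0.001,0.008,-0.009,-0.005,0.0854],
    [0.002,0.03,0,0,0,0,0.0854],
    [0,0.03,0,0,0,0,0.0854],
    [0,0.02,0,0,0,0,0.0854],
    [0,0,0,0,0,0,0.0854],
    [0,0,0,0,0,0,0.0854]
  ]
}}

```text
clock: 2.4
position: [490.7, -303.6, 48.6]
ee_rot: [0.507, 0.499, -0.496, -0.498]
contact_force: [-0.5, -0.1, 0.6]
gripper_width: 85.4
```

```bash
python3 -c "
from h import *
go(489.8,-293.5,10)"
```

```text
pos [ 490.7 -303.6   48.6] t 2.4 w 85.4 F [-0.5 -0.1  0.6]
shift m [0.0103 0.0385 0.0015]
yaw 89.4 turn [ 0.0133 -0.0104 -0.0061] q [-0.27  0.49 -0.34  0.   -0.72 -1.31]
```

Emit:
{"op": "play_rows", "data": {
  "series": [
    [0.01,0,0.001,0.013,-0.01,-0.006,0.0854],
    [0,0,0,0,0,0,0.0854],
    [0,0,0,0,0,0,0.0854]
  ]
}}

```text
clock: 2.7
position: [491.5, -294.5, 52.5]
ee_rot: [0.502, 0.501, -0.499, -0.498]
contact_force: [0.4, -1.0, 0.5]
gripper_width: 85.2
```

```bash
python3 -c "
from h import *
go(489.8,-293.5,10);get_image('top');go(489.8,-293.5,10)"
```

```text
pos [ 491.5 -294.5   52.5] t 2.7 w 85.2 F [ 0.4 -1.   0.5]
shift m [0.0011 0.0425 0.0019]
yaw 90.0 turn [ 0.0058 -0.0008 -0.0019] q [-0.26  0.48 -0.34  0.   -0.74 -1.31]
pos [ 491.6 -294.5   52.6] t 2.8 w 85.5 F [ 0.3 -0.1 -0.5]
shift m [0.0011 0.0425 0.002 ]
yaw 90.0 turn [ 0.0061 -0.0007 -0.002 ] q [-0.26  0.48 -0.34  0.   -0.74 -1.31]
```

Emit:
{"op": "play_rows", "data": {
  "series": [
    [0.001,0.015,0.002,0.006,0,0,0.0854],
    [0,0.015,0,0,0,0,0.0854],
    [0,0.012,0,0,0,0,0.0854],
    [0,0,0,0,0,0,0.0854],
    [0,0,0,0,0,0,0.0854]
  ]
}}

```text
clock: 3.25
position: [489.8, -293.1, 7.9]
ee_rot: [0.501, 0.5, -0.5, -0.499]
contact_force: [-0.2, 0.3, -0.4]
gripper_width: 85.6
```

```bash
python3 -c "
from h import *
go(489.8,-293.5,10)"
```

```text
pos [ 489.8 -293.1    7.9] t 3.2 w 85.6 F [-0.2  0.3 -0.4]
shift m [-0.0004 -0.0021 -0.    ]
yaw 90.0 turn [ 0.0005  0.0001 -0.0022] q [-0.25  0.55 -0.38  0.   -0.64 -1.32]
```

Well placed. Close.

Emit:
{"op": "play_rows", "data": {
  "series": [
    [0,-0.002,0,0,0,-0.002,0.05],
    [0,0,0,0,0,0,0.05],
    [0,0,0,0,0,0,0.05],
    [0,0,0,0,0,0,0.05],
    [0,0,0,0,0,0,0.05]
  ]
}}

```text
clock: 3.75
position: [490.6, -293.3, 11.7]
ee_rot: [0.501, 0.501, -0.5, -0.499]
contact_force: [0.4, -0.8, -0.7]
gripper_width: 59.5
```

```bash
python3 -c "
from h import *
go(489.8,-293.5,150)
d=get_image('wrist'); cv2.imwrite('pics/w2.png',d['color'][:,:,::-1])"
```

```text
pos [ 490.6 -293.3   11.7] t 3.8 w 59.5 F [ 0.4 -0.8 -0.7]
shift m [-0.0003 -0.1383  0.0004]
yaw 90.0 turn [ 0.0028  0.0002 -0.0007] q [-0.26  0.54 -0.38 -0.   -0.65 -1.32]
```

View pics/w2.png

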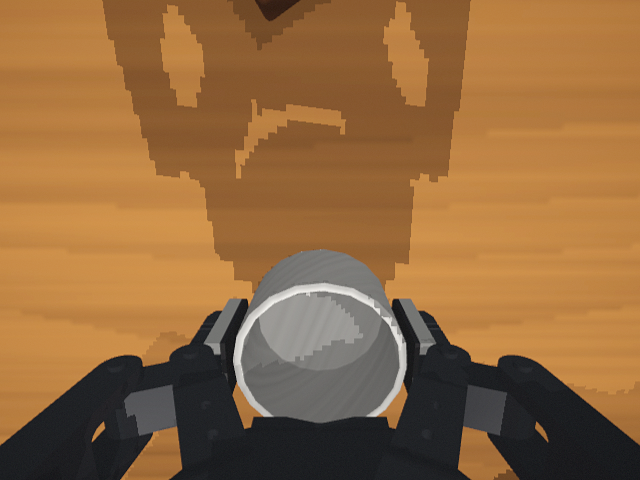

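The wrist view shows the pan's rim, centred near (320,355), held between both pads. Lifting.

Emit:
{"op": "play_rows", "data": {
  "series": [
    [0,-0.02,0,0,0,0,0.05],
    [0,-0.03,0,0,0,0,0.05],
    [0,-0.03,0,0,0,0,0.05],
    [0,-0.03,0,0,0,0,0.05],
    [0,-0.02,0,0,0,0,0.05],
    [0,0,0,0,0,0,0.05],
    [0.035,0,-0.015,0,0,0,0.05],
    [0.035,0,-0.015,0,0,0,0.05],
    [0.035,0,-0.015,0,0,0,0.05],
    [0.035,0,-0.015,0,0,0,0.05]
  ]
}}

```text
clock: 4.8
position: [546.2, -152.2, 139.1]
ee_rot: [-0.5, -0.495, 0.498, 0.506]
contact_force: [-0.2, 0.5, -2.0]
gripper_width: 59.4
```

```bash
python3 -c "
from h import *
go(656.5,112,130)"
```

```text
pos [ 546.2 -152.2  139.1] t 4.8 w 59.4 F [-0.2  0.5 -2. ]
shift m [ 0.2655  0.009  -0.1072]
yaw 89.3 turn [-0.0094 -0.0123  0.0036] q [ 0.01  0.38 -0.26 -0.   -0.95 -1.59]
```

Emit:
{"op": "play_rows", "data": {
  "series": [
    [0.035,0,-0.023,-0.009,-0.012,0.004,0.05],
    [0.035,0,-0.023,0,0,0,0.05],
    [0.035,0,-0.023,0,0,0,0.05],
    [0.035,0,-0.023,0,0,0,0.05],
    [0.035,0,-0.023,0,0,0,0.05],
    [0.035,0,-0.023,0,0,0,0.05],
    [0.035,0,-0.023,0,0,0,0.05],
    [0.015,0,-0.01,0,0,0,0.05],
    [0,0,0,0,0,0,0.05],
    [0,0,0,0,0,0,0.05]
  ]
}}

```text
clock: 5.8
position: [714.4, 123.7, 113.7]
ee_rot: [-0.492, -0.492, 0.509, 0.506]
contact_force: [-0.4, -0.9, -0.8]
gripper_width: 59.0
```

```bash
python3 -c "
from h import *
get_image('top');go(656.5,112,130)
d=get_image('wrist'); cv2.imwrite('pics/w3.png',d['color'][:,:,::-1]);p=proj(d,(656.5,112,6));print(p)
for t in (25,40,55):print(circ(d,notwood(d,t),p,6,42,False))"
```

```text
pos [714.1 123.4 113.5] t 5.8 w 59.4 F [ 0.1  0.6 -1.7]
shift m [-0.0113 -0.0146  0.0581]
yaw 90.2 turn [-0.0313  0.0026 -0.0033] q [ 0.39  0.65  0.17 -0.01 -1.12 -1.95]
[304.93402935 169.34687133]
(array([655.7, 111.7]), array([655.7, 111.7,  41.2]), 11748.5)
(array([655.8, 111.7]), array([655.7, 111.8,  41.4]), 11817.0)
(array([655.7, 111.7]), array([655.7, 111.7,  41.4]), 11877.0)
```

View pics/w3.png

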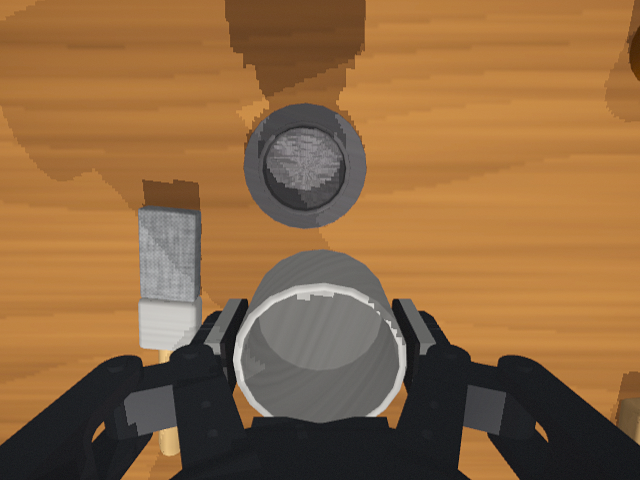

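The stand at (305,167) fits to (655.7, 111.7), within 1 mm of the top view. The pan hangs straight, and the brush is clear of the fingers. I'll move over the stand.

Emit:
{"op": "play_rows", "data": {
  "series": [
    [-0.004,0,0.02,-0.03,0,-0.003,0.05],
    [-0.004,0,0.02,0,0,0,0.05],
    [-0.004,0.01,0.018,0,0,0,0.05],
    [0,0.01,0,0,0,0,0.05],
    [0,0,0,0,0,0,0.05],
    [0,0,0,0,0,0,0.05]
  ]
}}

```text
clock: 6.5
position: [652.8, 103.4, 95.3]
ee_rot: [0.502, 0.499, -0.498, -0.501]
contact_force: [0.3, -1.0, -1.2]
gripper_width: 59.7
```

```bash
python3 -c "
from h import *
go(656,111.7,50)"
```

```text
pos [652.8 103.4  95.3] t 6.5 w 59.7 F [ 0.3 -1.  -1.2]
shift m [ 0.0084  0.0453 -0.003 ]
yaw 89.7 turn [ 0.0016 -0.0055 -0.0004] q [ 0.4   0.56 -0.07  0.   -0.94 -1.98]
```

Emit:
{"op": "play_rows", "data": {
  "series": [
    [0.008,0.01,-0.003,0,-0.005,0,0.05],
    [0,0.01,0,0,0,0,0.05],
    [0,0.01,0,0,0,0,0.05],
    [0,0,0,0,0,0,0.05],
    [0,0,0,0,0,0,0.05]
  ]
}}

```text
clock: 7.0
position: [658.4, 112.3, 62.1]
ee_rot: [0.501, 0.501, -0.499, -0.499]
contact_force: [0.3, -0.1, -0.1]
gripper_width: 59.3
```

```bash
python3 -c "
from h import *
go(656,111.7,40)"
```

```text
pos [658.4 112.3  62.1] t 7.0 w 59.3 F [ 0.3 -0.1 -0.1]
shift m [-0.0006  0.0221  0.0025]
yaw 90.0 turn [ 0.0029 -0.0004 -0.0004] q [ 0.41  0.6  -0.08  0.   -0.89 -1.98]
```

Emit:
{"op": "play_rows", "data": {
  "series": [
    [0,0.01,0.0025,0.003,0,0,0.05],
    [0,0.01,0,0,0,0,0.05],
    [0,0.006,0,0,0,0,0.05],
    [0,0,0,0,0,0,0.05],
    [0,0,0,0,0,0,0.05]
  ]
}}

```text
clock: 7.5
position: [655.6, 112.2, 33.5]
ee_rot: [-0.5, -0.5, 0.5, 0.5]
contact_force: [1.7, 0.2, -1.0]
gripper_width: 59.3
```

```bash
python3 -c "
from h import *
go(656,111.7,22)"
```

```text
pos [655.6 112.2  33.5] t 7.5 w 59.3 F [ 1.7  0.2 -1. ]
shift m [-0.0005  0.0115 -0.0004]
yaw 90.0 turn [-0.0008 -0.0003 -0.0007] q [ 0.41  0.63 -0.11  0.   -0.83 -1.98]
```

Emit:
{"op": "play_rows", "data": {
  "series": [
    [0,0.005,0,0,0,0,0.05],
    [0,0.004,0,0,0,0,0.05],
    [0,0.003,0,0,0,0,0.05],
    [0,0,0,0,0,0,0.05],
    [0,0,0,0,0,0,0.05]
  ]
}}

```text
clock: 8.0
position: [656.2, 112.4, 21.4]
ee_rot: [0.5, 0.5, -0.5, -0.5]
contact_force: [-0.5, -0.5, -1.0]
gripper_width: 59.4
```

```bash
python3 -c "
from h import *
go(656,111.7,22)"
```

```text
pos [656.2 112.4  21.4] t 8.0 w 59.4 F [-0.5 -0.5 -1. ]
shift m [-0.0007 -0.0006  0.0002]
yaw 90.0 turn [ 0.0008 -0.0002 -0.0001] q [ 0.41  0.65 -0.11  0.   -0.81 -1.98]
```

Emit:
{"op": "play_rows", "data": {
  "series": [
    [0,0.002,0,0,0,0,0.05],
    [0,0,0,0,0,0,0.05],
    [0,0,0,0,0,0,0.0854],
    [0,0,0,0,0,0,0.0854],
    [0,0,0,0,0,0,0.0854],
    [0,0,0,0,0,0,0.0854]
  ]
}}

```text
clock: 8.6
position: [657.8, 112.8, 22.4]
ee_rot: [0.501, 0.502, -0.499, -0.499]
contact_force: [0.6, -0.3, -0.1]
gripper_width: 85.7
```

```bash
python3 -c "
from h import *
go(655.7,111.7,150)
d=get_image('wrist'); cv2.imwrite('pics/w4.png',d['color'][:,:,::-1])
p=proj(d,(655.7,111.7,56));print(p,circ(d,metal(d,70),p,56,30))"
```

```text
pos [657.8 112.8  22.4] t 8.6 w 85.7 F [ 0.6 -0.3 -0.1]
shift m [-0.0011 -0.1276  0.0015]
yaw 90.0 turn [0.0049 0.0009 0.0006] q [ 0.41  0.65 -0.11  0.   -0.8  -1.98]
[319.18713723 357.36341659] (array([709.1, 112.3]), array([720.9, 112. , 122.9]), 91797.0)
```

View pics/w4.png

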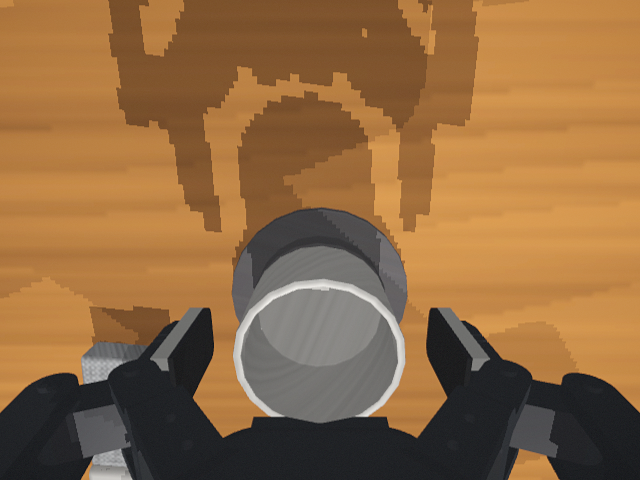

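The pan sits in the stand and is released, with its rim centred near (319,350) and the fingers clear. I'll raise and check it on the way to the fine sieve.

Emit:
{"op": "play_rows", "data": {
  "series": [
    [0,-0.02,0,0,0,0,0.0854],
    [0,-0.03,0,0,0,0,0.0854],
    [0,-0.03,0,0,0,0,0.0854],
    [0,-0.03,0,0,0,0,0.0854],
    [0,-0.01,0,0,0,0,0.0854],
    [0,0,0,0,0,0,0.0854],
    [0,0,0,0,0,0,0.0854]
  ]
}}

```text
clock: 9.35
position: [655.8, 112.2, 143.2]
ee_rot: [-0.5, -0.499, 0.501, 0.5]
contact_force: [0.2, -1.0, -0.2]
gripper_width: 85.4
```

```bash
python3 -c "
from h import *
d=get_image('wrist');p=proj(d,(655.7,111.7,56));m=metal(d,70)*(d['color'].max(2)>75).astype(np.uint8);cv2.imwrite('pics/m.png',m*255)
print(p,circ(d,m,p,56,30))
go(490,192,130)"
```

```text
[320.4599628  255.46710398] (array([656.1, 111.8]), array([655.8, 111.8,  30.2]), 7459.5)
pos [655.6 112.  142.8] t 9.4 w 85.4 F [ 0.3 -1.3  0.1]
shift m [0.08   0.013  0.1655]
yaw 90.0 turn [-0.0019 -0.0001 -0.0015] q [ 0.41  0.52 -0.    0.   -1.05 -1.98]
```

The pan rim fits to (656.1, 111.8) with r 30.2 assuming a height of 56 mm, so it is seated. Moving to the fine sieve.

Emit:
{"op": "play_rows", "data": {
  "series": [
    [0.018,0,0.037,0,0,0,0.0854],
    [0.018,0,0.037,0,0,0,0.0854],
    [0.018,0,0.037,0,0,0,0.0854],
    [0.013,0,0.025,0,0,0,0.0854],
    [0,0,0,0,0,0,0.0854],
    [0,0,0,0,0,0,0.0854],
    [0,0,0,0,0,0,0.0854]
  ]
}}

```text
clock: 10.1
position: [511.1, 177.6, 131.1]
ee_rot: [-0.499, -0.491, 0.507, 0.503]
contact_force: [-0.3, -0.7, 0.3]
gripper_width: 85.3
```

```bash
python3 -c "
from h import *
d=get_image('wrist');p=proj(d,(487.5,191.9,38));m=metal(d,70)
print(p,circ(d,m,p,38,30))
go(487.5,191.9,100); cv2.imwrite('pics/w5.png',d['color'][:,:,::-1])"
```

```text
[344.21649823 221.08225149] (array([486.1, 191.7]), array([486.7, 191.8,  29.4]), 6252.5)
pos [511.3 177.5 131. ] t 10.2 w 85.5 F [ 0.2  1.  -0.6]
shift m [0.0147 0.0313 0.0233]
yaw 89.8 turn [-0.0194 -0.0038 -0.0117] q [ 0.63  0.35 -0.32 -0.   -0.92 -2.21]
```

View pics/w5.png

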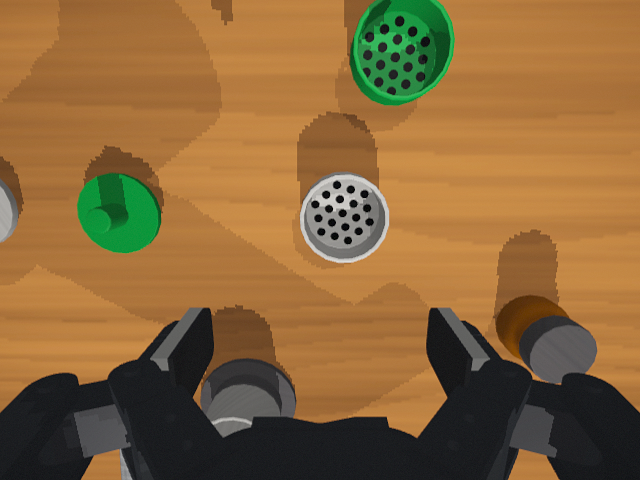

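The grey sieve with small holes is at (344,218) and fits to (486.5, 191.7). The green look-alike is above it at (403,48). Centring over the grey one.

Emit:
{"op": "play_rows", "data": {
  "series": [
    [0.0145,0,0.024,-0.019,-0.004,-0.012,0.0854],
    [0,0.02,0,0,0,0,0.0854],
    [0,0.02,0,0,0,0,0.0854],
    [0,0.02,0,0,0,0,0.0854],
    [0,0,0,0,0,0,0.0854],
    [0,0,0,0,0,0,0.0854]
  ]
}}

```text
clock: 10.75
position: [492.9, 191.0, 68.7]
ee_rot: [0.502, 0.499, -0.497, -0.501]
contact_force: [0.1, 1.1, 0.9]
gripper_width: 85.5
```

```bash
python3 -c "
from h import *
go(486.6,191.7,3.5)"
```

```text
pos [492.9 191.   68.7] t 10.8 w 85.5 F [0.1 1.1 0.9]
shift m [0.0005 0.0652 0.0065]
yaw 89.6 turn [ 0.003  -0.0069  0.0013] q [ 0.68  0.4  -0.44  0.   -0.73 -2.26]
```

Emit:
{"op": "play_rows", "data": {
  "series": [
    [0,0.01,0.0065,0.003,-0.007,0,0.0854],
    [0,0.02,0,0,0,0,0.0854],
    [0,0.012,0,0,0,0,0.0854],
    [0,0,0,0,0,0,0.0854],
    [0,0,0,0,0,0,0.0854]
  ]
}}

```text
clock: 11.25
position: [488.5, 192.0, 27.8]
ee_rot: [0.5, 0.503, -0.497, -0.5]
contact_force: [-0.6, 0.2, 0.0]
gripper_width: 85.6
```

```bash
python3 -c "
from h import *
go(486.6,191.7,3.5)"
```

```text
pos [488.5 192.   27.8] t 11.2 w 85.6 F [-0.6  0.2  0. ]
shift m [-0.0004  0.0242  0.002 ]
yaw 90.0 turn [ 0.0054 -0.0005  0.0055] q [ 0.68  0.46 -0.48 -0.   -0.62 -2.25]
```

Emit:
{"op": "play_rows", "data": {
  "series": [
    [0,0.012,0.002,0.005,0,0.005,0.0854],
    [0,0.011,0,0,0,0,0.0854],
    [0,0,0,0,0,0,0.0854],
    [0,0,0,0,0,0,0.0854]
  ]
}}

```text
clock: 11.65
position: [487.3, 192.9, 4.5]
ee_rot: [0.5, 0.501, -0.499, -0.5]
contact_force: [-0.3, -0.1, 0.8]
gripper_width: 85.4
```

```bash
python3 -c "
from h import *
go(486.6,191.7,3.5)"
```

```text
pos [487.3 192.9   4.5] t 11.7 w 85.4 F [-0.3 -0.1  0.8]
shift m [-0.0012  0.001   0.0007]
yaw 90.0 turn [ 0.0028 -0.0001  0.0023] q [ 0.69  0.5  -0.5  -0.   -0.57 -2.26]
```

Emit:
{"op": "play_rows", "data": {
  "series": [
    [-0.001,0,0.0007,0.003,0,0.002,0.05],
    [0,0,0,0,0,0,0.05],
    [0,0,0,0,0,0,0.05],
    [0,0,0,0,0,0,0.05],
    [0,0,0,0,0,0,0.05]
  ]
}}

```text
clock: 12.15
position: [486.9, 192.1, 5.3]
ee_rot: [0.5, 0.5, -0.5, -0.5]
contact_force: [0.4, -0.2, -0.7]
gripper_width: 58.3
```

```bash
python3 -c "
from h import *
go(486.6,191.7,140)"
```

```text
pos [486.9 192.1   5.3] t 12.2 w 58.3 F [ 0.4 -0.2 -0.7]
shift m [-0.0002 -0.1347  0.0002]
yaw 90.0 turn [ 0.0007 -0.0001  0.0011] q [ 0.69  0.5  -0.5  -0.   -0.57 -2.26]
```

Emit:
{"op": "play_rows", "data": {
  "series": [
    [0,-0.02,0,0,0,0,0.05],
    [0,-0.03,0,0,0,0,0.05],
    [0,-0.03,0,0,0,0,0.05],
    [0,-0.03,0,0,0,0,0.05],
    [0,0,0,0,0,0,0.05],
    [-0.017,0,-0.036,0,0,0,0.05],
    [-0.017,0,-0.036,0,0,0,0.05],
    [-0.017,0,-0.036,0,0,0,0.05],
    [-0.01,0,-0.02,0,0,0,0.05],
    [0,0,0,0,0,0,0.05]
  ]
}}

```text
clock: 13.15
position: [614.9, 127.6, 113.4]
ee_rot: [-0.498, -0.497, 0.503, 0.501]
contact_force: [-0.5, 0.7, -0.8]
gripper_width: 58.3
```

```bash
python3 -c "
from h import *
get_image('top');go(656.3,111.8,120)"
```

```text
pos [613.4 127.9 113. ] t 13.2 w 58.3 F [-0.4  0.3 -1.6]
shift m [-0.0162 -0.0074 -0.0428]
yaw 90.1 turn [-0.0105  0.0016 -0.0026] q [ 0.46  0.49 -0.13 -0.   -0.96 -2.03]
```

Emit:
{"op": "play_rows", "data": {
  "series": [
    [-0.008,0,-0.02,-0.01,0,-0.003,0.05],
    [-0.008,0,-0.02,0,0,0,0.05],
    [0,0,-0.003,0,0,0,0.05],
    [0,0,0,0,0,0,0.05],
    [0,0,0,0,0,0,0.05]
  ]
}}

```text
clock: 13.7
position: [650.4, 113.3, 108.5]
ee_rot: [-0.497, -0.498, 0.504, 0.502]
contact_force: [-0.8, -0.2, -1.3]
gripper_width: 58.4
```

```bash
python3 -c "
from h import *
get_image('top');go(656.3,111.8,75)"
```

```text
pos [650.3 113.4 108.5] t 13.8 w 58.2 F [-0.4  0.9 -0.8]
shift m [-0.0016  0.0335 -0.0064]
yaw 90.2 turn [-0.0113  0.0037 -0.0009] q [ 0.42  0.55 -0.04 -0.   -0.99 -1.98]
```

Emit:
{"op": "play_rows", "data": {
  "series": [
    [-0.0016,0,-0.006,-0.011,0.004,-0.001,0.05],
    [0,0.012,0,0,0,0,0.05],
    [0,0.012,0,0,0,0,0.05],
    [0,0.006,0,0,0,0,0.05],
    [0,0,0,0,0,0,0.05],
    [0,0,0,0,0,0,0.05]
  ]
}}

```text
clock: 14.35
position: [654.3, 112.7, 75.2]
ee_rot: [-0.499, -0.5, 0.501, 0.5]
contact_force: [-0.1, -0.7, -1.6]
gripper_width: 58.1
```

```bash
python3 -c "
from h import *
get_image('top');go(656.3,111.8,68)"
```

```text
pos [654.2 112.7  75.2] t 14.4 w 58.3 F [ 0.3  0.2 -1.2]
shift m [-0.0009  0.0072 -0.0021]
yaw 90.1 turn [-0.002   0.001  -0.0002] q [ 0.41  0.58 -0.08 -0.   -0.91 -1.98]
```

Emit:
{"op": "play_rows", "data": {
  "series": [
    [-0.0009,0.004,-0.002,-0.002,0.001,0,0.05],
    [0,0.004,0,0,0,0,0.05],
    [0,0,0,0,0,0,0.05],
    [0,0,0,0,0,0,0.05]
  ]
}}

```text
clock: 14.8
position: [657.1, 111.8, 67.3]
ee_rot: [0.5, 0.501, -0.499, -0.5]
contact_force: [-0.1, 1.1, -0.9]
gripper_width: 58.4
```

```bash
python3 -c "
from h import *
go(656.3,111.8,53)"
```

```text
pos [657.1 111.8  67.3] t 14.8 w 58.4 F [-0.1  1.1 -0.9]
shift m [-0.      0.0143  0.0008]
yaw 90.0 turn [ 0.002  -0.0001  0.0004] q [ 0.41  0.6  -0.08  0.   -0.89 -1.98]
```

Emit:
{"op": "play_rows", "data": {
  "series": [
    [0,0.005,0.001,0.002,0,0,0.05],
    [0,0.005,0,0,0,0,0.05],
    [0,0.003,0,0,0,0,0.05],
    [0,0,0,0,0,0,0.05],
    [0,0.001,0,0,0,0,0.05],
    [0,0,0,0,0,0,0.05]
  ]
}}

```text
clock: 15.4
position: [656.5, 112.0, 53.5]
ee_rot: [0.5, 0.5, -0.5, -0.5]
contact_force: [0.0, 0.3, -1.3]
gripper_width: 58.0
```

```bash
python3 -c "
from h import *
go(656.3,111.8,53)"
```

```text
pos [656.5 112.   53.5] t 15.4 w 58.0 F [ 0.   0.3 -1.3]
shift m [-0.0002  0.0005  0.0002]
yaw 90.0 turn [0.001  0.0004 0.0003] q [ 0.41  0.61 -0.09  0.   -0.87 -1.98]
```

Within about 0.2 mm of home. Pressing 1.5 mm, releasing, then rising.

Emit:
{"op": "play_rows", "data": {
  "series": [
    [0,0.0015,0,0,0,0,0.05],
    [0,0,0,0,0,0,0.05],
    [0,0,0,0,0,0,0.0854],
    [0,0,0,0,0,0,0.0854],
    [0,0,0,0,0,0,0.0854],
    [0,0,0,0,0,0,0.0854]
  ]
}}

```text
clock: 16.0
position: [657.4, 112.2, 53.3]
ee_rot: [0.5, 0.501, -0.499, -0.499]
contact_force: [-0.7, -0.1, 0.1]
gripper_width: 85.5
```

Emit:
{"op": "play_rows", "data": {
  "series": [
    [0,-0.01,0,0,0,0,0.0854],
    [0,-0.03,0,0,0,0,0.0854],
    [0,-0.03,0,0,0,0,0.0854],
    [0,-0.03,0,0,0,0,0.0854],
    [0,-0.01,0,0,0,0,0.0854],
    [0,0,0,0,0,0,0.0854],
    [0,0,0,0,0,0,0.0854]
  ]
}}

```text
clock: 16.7
position: [656.6, 111.7, 168.6]
ee_rot: [0.5, 0.501, -0.499, -0.499]
contact_force: [-0.4, -0.7, -0.2]
gripper_width: 85.4
```

```bash
cat >> h.py <<'E'
def stack(d,xy,z):
    p=proj(d,(*xy,z)); m=metal(d,70)*(d['color'].max(2)>75).astype(np.uint8); print(p.round(0),circ(d,m,p,z,30))
E
python3 -c "
from h import *
d=get_image('wrist');stack(d,(656,112),86)
go(648,-173,170);cv2.imwrite('pics/w6.png',d['color'][:,:,::-1])"
```

```text
[321. 256.] (array([656.2, 111.3]), array([657.1, 111.3,  29.4]), 7904.5)
pos [656.5 111.7 168.2] t 16.8 w 85.6 F [-0.1 -0.2  0.3]
shift m [-0.2847 -0.0018  0.0086]
yaw 90.0 turn [ 0.0018  0.0006 -0.0001] q [ 0.41  0.5   0.03  0.   -1.1  -1.98]
```

View pics/w6.png

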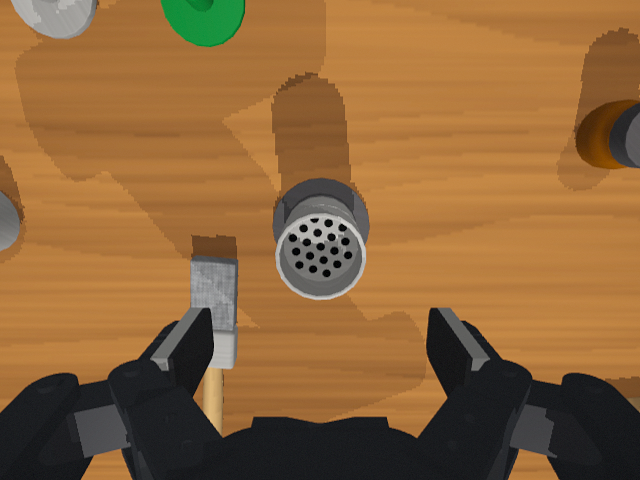

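The fine sieve sits straight in the pan at (321,256), with its rim fit at (656.2, 111.3) and r 29.4 assuming 86 mm. The brush is untouched. Going to the coarse sieve.

Emit:
{"op": "play_rows", "data": {
  "series": [
    [-0.04,0,0.001,0,0,0,0.0854],
    [-0.04,0,0.001,0,0,0,0.0854],
    [-0.04,0,0.001,0,0,0,0.0854],
    [-0.04,0,0.001,0,0,0,0.0854],
    [-0.04,0,0.001,0,0,0,0.0854],
    [-0.04,0,0.001,0,0,0,0.0854],
    [-0.025,0,0.001,0,0,0,0.0854],
    [0,0,0,0,0,0,0.0854],
    [0,0,0,0,0,0,0.0854]
  ]
}}

```text
clock: 17.65
position: [642.6, -161.8, 150.6]
ee_rot: [-0.493, -0.494, 0.508, 0.506]
contact_force: [0.0, 0.7, -0.1]
gripper_width: 85.4
```

```bash
python3 -c "
from h import *
get_image('top');d=get_image('wrist');stack(d,(647,-174),30)
go(647,-174,110);cv2.imwrite('pics/w7.png',d['color'][:,:,::-1])"
```

```text
[304. 252.] (array([ 645.9, -174.2]), array([ 646.5, -174.2,   29.5]), 4795.0)
pos [ 642.8 -160.8  150.9] t 17.8 w 85.5 F [0.  0.1 0.1]
shift m [-0.0132  0.0408 -0.0052]
yaw 90.2 turn [-0.0269  0.0042 -0.0006] q [-0.    0.52  0.02  0.   -1.1  -1.57]
```

Target is (646.4, -174.2).

Emit:
{"op": "play_rows", "data": {
  "series": [
    [-0.013,0,-0.004,-0.027,0.004,0,0.0854],
    [0,0.025,0,0,0,0,0.0854],
    [0,0.025,0,0,0,0,0.0854],
    [0,0.025,0,0,0,0,0.0854],
    [0,0,0,0,0,0,0.0854],
    [0,0,0,0,0,0,0.0854]
  ]
}}

```text
clock: 18.35
position: [650.8, -171.7, 76.2]
ee_rot: [0.501, 0.504, -0.5, -0.495]
contact_force: [0.2, -0.0, 0.1]
gripper_width: 85.5
```

```bash
python3 -c "
from h import *
d=get_image('wrist');stack(d,(647,-174),30)
go(646.4,-174.2,2);cv2.imwrite('pics/w7.png',d['color'][:,:,::-1])"
```

```text
[317. 271.] (array([ 645.9, -174.2]), array([ 646.5, -174.3,   29.5]), 8956.5)
pos [ 650.4 -171.5   75.9] t 18.4 w 85.3 F [-0.8  0.5 -0.9]
shift m [-0.0025  0.0739  0.0049]
yaw 90.4 turn [ 0.0108  0.0075 -0.0014] q [-0.02  0.59 -0.06  0.   -0.91 -1.55]
```

View pics/w7.png

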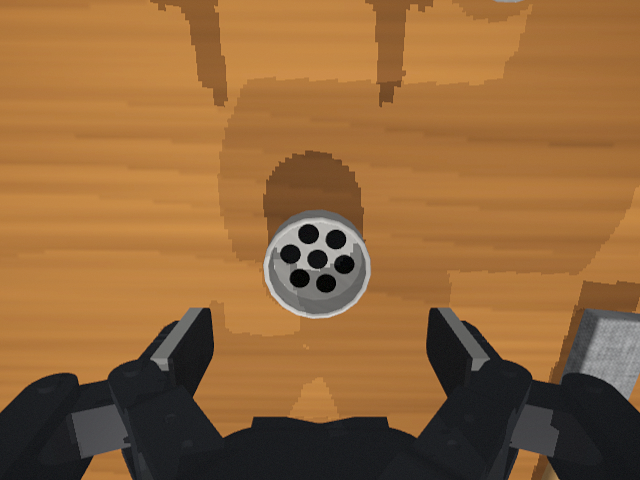

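The sieve with seven large holes is at (317,268), between the open fingers. Descending.

Emit:
{"op": "play_rows", "data": {
  "series": [
    [-0.0025,0.01,0.0045,0.011,0.0075,-0.001,0.0854],
    [0,0.02,0,0,0,0,0.0854],
    [0,0.015,0,0,0,0,0.0854],
    [0,0,0,0,0,0,0.0854],
    [0,0,0,0,0,0,0.0854]
  ]
}}

```text
clock: 18.9
position: [649.0, -174.7, 34.0]
ee_rot: [0.502, 0.502, -0.498, -0.497]
contact_force: [0.9, -1.0, 1.4]
gripper_width: 85.0
```

```bash
python3 -c "
from h import *
go(646.4,-174.2,2)"
```

```text
pos [ 649.  -174.7   34. ] t 18.9 w 85.0 F [ 0.9 -1.   1.4]
shift m [0.0005 0.032  0.0029]
yaw 90.0 turn [ 0.0084  0.0002 -0.0014] q [-0.02  0.64 -0.1   0.   -0.83 -1.55]
```

Emit:
{"op": "play_rows", "data": {
  "series": [
    [0,0.01,0.003,0.008,0,-0.001,0.0854],
    [0,0.012,0,0,0,0,0.0854],
    [0,0.008,0,0,0,0,0.0854],
    [0,0,0,0,0,0,0.0854],
    [0,0,0,0,0,0,0.0854]
  ]
}}

```text
clock: 19.4
position: [646.7, -174.9, 2.8]
ee_rot: [0.501, 0.5, -0.5, -0.499]
contact_force: [-0.4, -0.4, -0.2]
gripper_width: 85.5
```

```bash
python3 -c "
from h import *
go(646.4,-174.2,2)"
```

```text
pos [ 646.7 -174.9    2.8] t 19.4 w 85.5 F [-0.4 -0.4 -0.2]
shift m [0.0007 0.0008 0.0003]
yaw 90.0 turn [ 0.002   0.0003 -0.0006] q [-0.02  0.68 -0.12  0.   -0.78 -1.55]
```

Emit:
{"op": "play_rows", "data": {
  "series": [
    [0.0005,0.001,0,0.002,0,0,0.05],
    [0,0,0,0,0,0,0.05],
    [0,0,0,0,0,0,0.05],
    [0,0,0,0,0,0,0.05],
    [0,0,0,0,0,0,0.05]
  ]
}}

```text
clock: 19.9
position: [647.2, -174.2, 2.7]
ee_rot: [0.5, 0.5, -0.5, -0.499]
contact_force: [0.0, 0.3, -1.2]
gripper_width: 58.8
```

```bash
python3 -c "
from h import *
go(646.4,-174.2,2)"
```

```text
pos [ 647.2 -174.2    2.7] t 19.9 w 58.8 F [ 0.   0.3 -1.2]
shift m [0.     0.0007 0.0008]
yaw 90.0 turn [ 0.0011  0.0006 -0.0007] q [-0.02  0.68 -0.11  0.   -0.78 -1.55]
```

Emit:
{"op": "play_rows", "data": {
  "series": [
    [0,-0.02,0,0,0,0,0.05],
    [0,-0.03,0,0,0,0,0.05],
    [0,-0.03,0,0,0,0,0.05],
    [0,-0.03,0,0,0,0,0.05],
    [0,-0.03,0,0,0,0,0.05],
    [0,0,0,0,0,0,0.05]
  ]
}}

```text
clock: 20.5
position: [645.0, -174.2, 144.1]
ee_rot: [-0.498, -0.498, 0.501, 0.502]
contact_force: [0.7, 0.1, -1.5]
gripper_width: 58.6
```

```bash
python3 -c "
from h import *
go(656.4,111.6,150)
d=get_image('wrist');stack(d,(656,-174),155)"
```

```text
pos [ 645.  -174.2  144.1] t 20.5 w 58.6 F [ 0.7  0.1 -1.5]
shift m [ 0.2858 -0.0059 -0.0112]
yaw 90.0 turn [-0.0069 -0.0007  0.0003] q [-0.02  0.53  0.01 -0.   -1.06 -1.55]
[322. 353.] (array([ 658.9, -174.9]), array([ 654.7, -175.1,   33.5]), 20608.0)
```

Emit:
{"op": "play_rows", "data": {
  "series": [
    [0.04,0,-0.0015,0,0,0,0.05],
    [0.04,0,-0.0015,0,0,0,0.05],
    [0.04,0,-0.0015,0,0,0,0.05],
    [0.04,0,-0.0015,0,0,0,0.05],
    [0.04,0,-0.0015,0,0,0,0.05],
    [0.04,0,-0.0015,0,0,0,0.05],
    [0.025,0,-0.001,0,0,0,0.05],
    [0,0,0,0,0,0,0.05],
    [0,0,0,0,0,0,0.05]
  ]
}}

```text
clock: 21.45
position: [645.3, 99.2, 123.7]
ee_rot: [-0.492, -0.488, 0.508, 0.512]
contact_force: [0.0, -0.6, -1.4]
gripper_width: 58.6
```

```bash
python3 -c "
from h import *
get_image('top');go(656.8,111.6,115)"
```

```text
pos [645.2  98.9 123.6] t 21.5 w 58.7 F [-0.6 -0.3 -0.8]
shift m [ 0.0129  0.0081 -0.0118]
yaw 89.5 turn [-0.04   -0.0093 -0.0003] q [ 0.39  0.54 -0.02 -0.02 -1.05 -1.96]
```

Emit:
{"op": "play_rows", "data": {
  "series": [
    [0.0129,0,-0.0115,-0.04,-0.009,0,0.05],
    [0,0,0,0,0,0,0.05],
    [0,0,0,0,0,0,0.05],
    [0,0,0,0,0,0,0.05]
  ]
}}

```text
clock: 21.9
position: [655.4, 106.5, 120.7]
ee_rot: [-0.501, -0.497, 0.5, 0.502]
contact_force: [-0.1, -0.1, -0.0]
gripper_width: 58.7
```

```bash
python3 -c "
from h import *
get_image('top');go(656.8,111.6,100)"
```

```text
pos [655.3 106.4 120.7] t 21.9 w 58.7 F [ 0.6 -0.7 -1.1]
shift m [ 0.0052  0.0207 -0.0015]
yaw 89.6 turn [-0.0052 -0.0063 -0.0022] q [ 0.4   0.54 -0.03 -0.   -1.01 -1.98]
```

Emit:
{"op": "play_rows", "data": {
  "series": [
    [0.005,0.01,-0.0015,-0.005,-0.006,-0.002,0.05],
    [0,0.008,0,0,0,0,0.05],
    [0,0,0,0,0,0,0.05],
    [0,0,0,0,0,0,0.05]
  ]
}}

```text
clock: 22.35
position: [656.5, 110.3, 100.7]
ee_rot: [-0.5, -0.499, 0.5, 0.501]
contact_force: [-0.6, 0.1, -0.6]
gripper_width: 58.8
```

```bash
python3 -c "
from h import *
get_image('top');go(656.8,111.6,95)"
```

```text
pos [656.4 110.3 100.7] t 22.4 w 58.6 F [-1.3 -0.4 -1. ]
shift m [ 0.0013  0.0057 -0.0004]
yaw 89.9 turn [-0.0015 -0.0021 -0.0001] q [ 0.41  0.56 -0.05 -0.   -0.96 -1.98]
```

Emit:
{"op": "play_rows", "data": {
  "series": [
    [0.0013,0.004,-0.0004,-0.0015,-0.002,0,0.05],
    [0,0.005,0,0,0,0,0.05],
    [0,0.005,0,0,0,0,0.05],
    [0,0.003,0,0,0,0,0.05],
    [0,0,0,0,0,0,0.05],
    [0,0,0,0,0,0,0.05]
  ]
}}

```text
clock: 23.0
position: [657.0, 111.9, 82.3]
ee_rot: [0.5, 0.5, -0.5, -0.5]
contact_force: [0.4, -0.2, -1.8]
gripper_width: 58.8
```

```bash
python3 -c "
from h import *
get_image('top');go(656.8,111.6,80.5)"
```

```text
pos [656.9 112.   82.3] t 23.1 w 58.7 F [-0.1  0.4 -1. ]
shift m [-0.0004  0.0018  0.0001]
yaw 90.0 turn [ 0.0005  0.0005 -0.0001] q [ 0.41  0.58 -0.06  0.   -0.93 -1.98]
```

Emit:
{"op": "play_rows", "data": {
  "series": [
    [0,0.002,0,0,0,0,0.05],
    [0,0.001,0,0,0,0,0.05],
    [0,0,0,0,0,0,0.05]
  ]
}}

```text
clock: 23.35
position: [657.5, 112.2, 80.8]
ee_rot: [0.5, 0.501, -0.5, -0.499]
contact_force: [0.4, 0.1, -1.4]
gripper_width: 58.7
```

```bash
python3 -c "
from h import *
go(656.8,111.6,80.5)"
```

```text
pos [657.5 112.2  80.8] t 23.4 w 58.7 F [ 0.4  0.1 -1.4]
shift m [-0.0006  0.0003  0.0007]
yaw 90.1 turn [0.0024 0.0009 0.0004] q [ 0.41  0.58 -0.07  0.   -0.92 -1.98]
```

Emit:
{"op": "play_rows", "data": {
  "series": [
    [0,0,0,0,0,0,0.0854],
    [0,0,0,0,0,0,0.0854],
    [0,0,0,0,0,0,0.0854],
    [0,0,0,0,0,0,0.0854],
    [0,-0.01,0,0,0,0,0.0854],
    [0,-0.03,0,0,0,0,0.0854],
    [0,-0.03,0,0,0,0,0.0854],
    [0,-0.03,0,0,0,0,0.0854],
    [0,0,0,0,0,0,0.0854],
    [0,0,0,0,0,0,0.0854]
  ]
}}

```text
clock: 24.35
position: [658.1, 111.9, 187.7]
ee_rot: [0.501, 0.502, -0.499, -0.498]
contact_force: [-0.3, -0.4, -0.1]
gripper_width: 85.4
```

```bash
python3 -c "
from h import *
d=get_image('wrist');stack(d,(656,112),108)
go(483,-81,170);cv2.imwrite('pics/w8.png',d['color'][:,:,::-1])"
```

```text
[321. 255.] (array([656.4, 111.4]), array([657.2, 111.3,  29.4]), 8207.0)
pos [658.6 111.9 188.4] t 24.4 w 85.6 F [ 0.  -0.4  0.5]
shift m [-0.1926  0.0171  0.1761]
yaw 90.1 turn [0.007  0.0015 0.0002] q [ 0.41  0.48  0.06  0.   -1.14 -1.98]
```

View pics/w8.png

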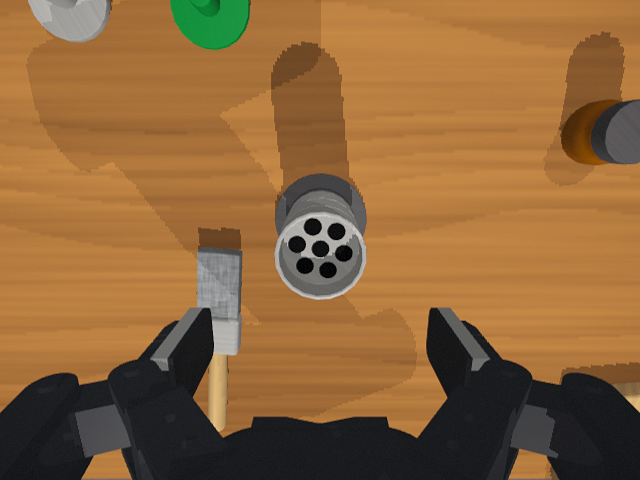

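The coarse sieve is seated and straight at (321,255), with its fit at (656.4, 111.4). Next is the grey lid.

Emit:
{"op": "play_rows", "data": {
  "series": [
    [-0.034,0,0.032,0.007,0.001,0,0.06],
    [-0.034,0,0.032,0,0,0,0.06],
    [-0.034,0,0.032,0,0,0,0.06],
    [-0.034,0,0.032,0,0,0,0.06],
    [-0.034,0,0.032,0,0,0,0.06],
    [-0.01,0,0.005,0,0,0,0.06],
    [0,0,0,0,0,0,0.06],
    [0,0,0,0,0,0,0.06]
  ]
}}

```text
clock: 25.2
position: [485.1, -73.8, 182.0]
ee_rot: [-0.497, -0.497, 0.504, 0.501]
contact_force: [0.5, -0.1, 0.1]
gripper_width: 60.1
```

```bash
cat >> h.py <<'E'
def lid(d,xy,z):
    p=proj(d,(*xy,z)); print(p.round(0),circ(d,metal(d,70),p,z,30,False))
E
python3 -c "
from h import *
get_image('top');d=get_image('wrist');lid(d,(483,-80),14)
go(483,-80,120);cv2.imwrite('pics/w9.png',d['color'][:,:,::-1])"
```

```text
[314. 227.] (array([481.3, -80. ]), array([481.3, -80.1,  29.7]), 3479.5)
pos [485.7 -73.2 182. ] t 25.3 w 60.0 F [ 0.6 -0.  -0.2]
shift m [-0.0066  0.062   0.0021]
yaw 90.2 turn [-0.0102  0.0032 -0.0023] q [ 0.18  0.21 -0.38  0.   -0.99 -1.75]
```

View pics/w9.png

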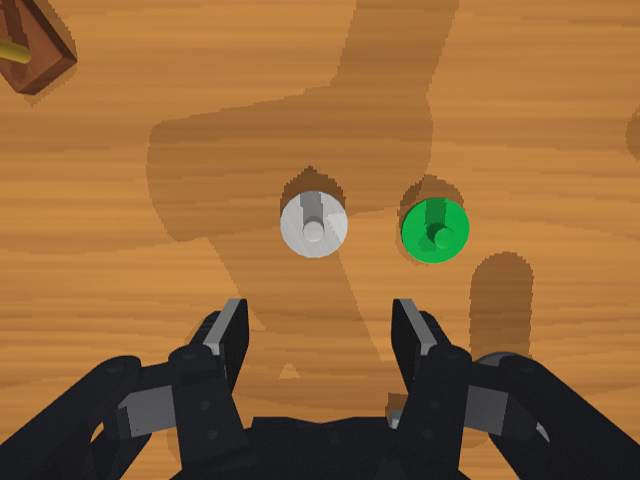

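The grey lid is at (314,224) and fits to (481.5, -80). The green one is to its right at (435,230). Descending on the grey lid.

Emit:
{"op": "play_rows", "data": {
  "series": [
    [-0.0066,0.01,0.004,-0.01,0.003,-0.002,0.06],
    [0,0.025,0,0,0,0,0.06],
    [0,0.025,0,0,0,0,0.06],
    [0,0.025,0,0,0,0,0.06],
    [0,0.01,0,0,0,0,0.06],
    [0,0,0,0,0,0,0.06],
    [0,0,0,0,0,0,0.06]
  ]
}}

```text
clock: 26.0
position: [490.6, -74.1, 84.2]
ee_rot: [0.499, 0.504, -0.501, -0.496]
contact_force: [0.2, 0.4, 0.6]
gripper_width: 59.7
```

```bash
python3 -c "
from h import *
d=get_image('wrist');lid(d,(481.5,-80),14)
go(481.8,-80,17)"
```

```text
[312. 249.] (array([481.1, -80.1]), array([481.1, -80.1,  29.7]), 7024.5)
pos [490.7 -74.1  84.4] t 26.1 w 59.5 F [ 1.5  0.2 -0.1]
shift m [-0.0058  0.0673  0.0094]
yaw 90.6 turn [ 0.0063  0.0102 -0.0006] q [ 0.18  0.33 -0.5   0.   -0.73 -1.74]
```

Emit:
{"op": "play_rows", "data": {
  "series": [
    [-0.006,0.01,0.009,0.006,0.01,0,0.06],
    [0,0.02,0,0,0,0,0.06],
    [0,0.01,0,0,0,0,0.06],
    [0,0,0,0,0,0,0.06],
    [0,0,0,0,0,0,0.06]
  ]
}}

```text
clock: 26.55
position: [482.9, -80.9, 45.9]
ee_rot: [0.502, 0.502, -0.498, -0.499]
contact_force: [0.6, 0.1, 0.2]
gripper_width: 59.7
```

```bash
python3 -c "
from h import *
d=get_image('wrist');lid(d,(481.5,-80),14)
go(481.3,-80,17)"
```

```text
[323. 285.] (array([480.9, -80.3]), array([480.9, -80.3,  29.7]), 9658.0)
pos [482.9 -80.9  46. ] t 26.6 w 60.1 F [-1.  0. -0.]
shift m [0.0008 0.029  0.0019]
yaw 89.9 turn [ 0.0072 -0.0013  0.0005] q [ 0.17  0.38 -0.56  0.   -0.62 -1.74]
```

Emit:
{"op": "play_rows", "data": {
  "series": [
    [0.0006,0.01,0.0017,0.007,-0.001,0,0.06],
    [0,0.012,0,0,0,0,0.06],
    [0,0.005,0,0,0,0,0.06],
    [0,0,0,0,0,0,0.06],
    [0,0,0,0,0,0,0.06]
  ]
}}

```text
clock: 27.1
position: [482.7, -80.0, 19.0]
ee_rot: [0.501, 0.501, -0.499, -0.499]
contact_force: [-0.3, -0.3, 0.8]
gripper_width: 60.0
```

```bash
python3 -c "
from h import *
go(481.3,-80.2,16.5)"
```

```text
pos [482.7 -80.   19. ] t 27.1 w 60.0 F [-0.3 -0.3  0.8]
shift m [-0.0002  0.0025  0.0014]
yaw 90.0 turn [0.0035 0.     0.001 ] q [ 0.17  0.43 -0.58 -0.   -0.56 -1.74]
```

Emit:
{"op": "play_rows", "data": {
  "series": [
    [0,0.002,0.0014,0.003,0,0.001,0.06],
    [0,0,0,0,0,0,0.005],
    [0,0,0,0,0,0,0.005],
    [0,0,0,0,0,0,0.005],
    [0,0,0,0,0,0,0.005],
    [0,0,0,0,0,0,0.005],
    [0,0,0,0,0,0,0.005]
  ]
}}

```text
clock: 27.8
position: [482.0, -79.8, 18.0]
ee_rot: [0.501, 0.501, -0.499, -0.499]
contact_force: [-0.3, -1.0, -0.4]
gripper_width: 15.9
```

```bash
python3 -c "
from h import *
go(481.3,-80.2,16.5)"
```

```text
pos [482.  -79.8  18. ] t 27.8 w 15.9 F [-0.3 -1.  -0.4]
shift m [-0.0004  0.0015  0.0007]
yaw 90.0 turn [0.0028 0.0003 0.0003] q [ 0.17  0.43 -0.58  0.   -0.56 -1.74]
```

Emit:
{"op": "play_rows", "data": {
  "series": [
    [0,-0.015,0,0,0,0,0.005],
    [0,-0.03,0,0,0,0,0.005],
    [0,-0.035,0,0,0,0,0.005],
    [0,-0.035,0,0,0,0,0.005],
    [0,-0.035,0,0,0,0,0.005],
    [0,-0.015,0,0,0,0,0.005],
    [0,0,0,0,0,0,0.005],
    [0,0,0,0,0,0,0.005]
  ]
}}

```text
clock: 28.6
position: [478.3, -80.0, 186.0]
ee_rot: [-0.499, -0.498, 0.501, 0.502]
contact_force: [-0.4, -0.9, -1.7]
gripper_width: 15.7
```

```bash
python3 -c "
from h import *
go(657,111.6,180)
d=get_image('wrist');cv2.imwrite('pics/w10.png',d['color'][:,:,::-1])"
```

```text
pos [478.3 -80.  186. ] t 28.6 w 15.7 F [-0.4 -0.9 -1.7]
shift m [ 0.1919  0.0049 -0.1784]
yaw 89.9 turn [-0.0064 -0.0018  0.0007] q [ 0.17  0.19 -0.39 -0.   -1.   -1.74]
```

View pics/w10.png

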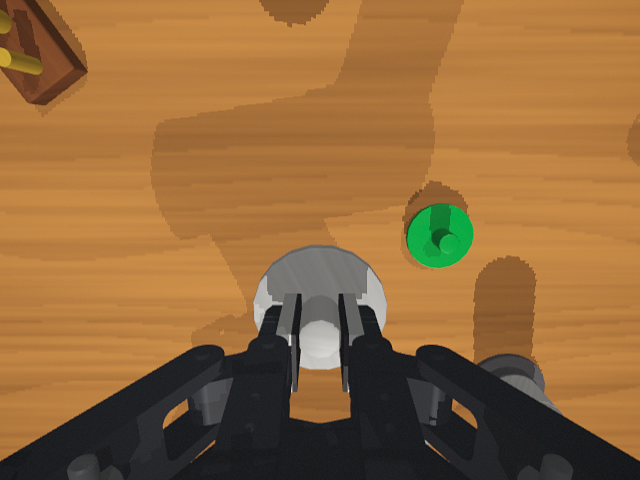

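The lid hangs level by its knob at (320,340), with the pads either side. Carrying it to the stack.

Emit:
{"op": "play_rows", "data": {
  "series": [
    [0.034,0,-0.031,-0.006,0,0,0.005],
    [0.034,0,-0.031,0,0,0,0.005],
    [0.034,0,-0.031,0,0,0,0.005],
    [0.034,0,-0.031,0,0,0,0.005],
    [0.03,0,-0.027,0,0,0,0.005],
    [0,0,0,0,0,0,0.005],
    [0,0,0,0,0,0,0.005],
    [0,0,0,0,0,0,0.005]
  ]
}}

```text
clock: 29.45
position: [627.1, 89.5, 166.1]
ee_rot: [-0.496, -0.489, 0.508, 0.507]
contact_force: [0.0, -0.7, -1.0]
gripper_width: 15.7
```

```bash
python3 -c "
from h import *
get_image('top');go(657,111.6,150)"
```

```text
pos [626.7  89.2 166.1] t 29.5 w 15.8 F [-0.8  0.2 -2. ]
shift m [ 0.0227  0.015  -0.0306]
yaw 89.6 turn [-0.0305 -0.0065 -0.0071] q [ 0.39  0.46 -0.04 -0.01 -1.1  -1.97]
```

Emit:
{"op": "play_rows", "data": {
  "series": [
    [0.0115,0,-0.015,-0.03,-0.006,-0.007,0.005],
    [0.0115,0,-0.015,0,0,0,0.005],
    [0,0,0,0,0,0,0.005],
    [0,0,0,0,0,0,0.005],
    [0,0,0,0,0,0,0.005]
  ]
}}

```text
clock: 30.0
position: [657.2, 110.4, 166.4]
ee_rot: [0.502, 0.5, -0.498, -0.5]
contact_force: [0.4, -0.2, -0.9]
gripper_width: 15.8
```

```bash
python3 -c "
from h import *
get_image('top');go(657,111.6,150)"
```

```text
pos [657.1 110.3 166.4] t 30.1 w 15.3 F [ 0.1 -0.2 -1.1]
shift m [0.0012 0.0164 0.0002]
yaw 89.8 turn [ 0.0039 -0.0035  0.0011] q [ 0.41  0.5   0.02  0.   -1.09 -1.98]
```

Emit:
{"op": "play_rows", "data": {
  "series": [
    [0.001,0.01,0,0.004,-0.003,0.001,0.005],
    [0,0.01,0,0,0,0,0.005],
    [0,0.008,0,0,0,0,0.005],
    [0,0,0,0,0,0,0.005],
    [0,0,0,0,0,0,0.005]
  ]
}}

```text
clock: 30.55
position: [655.8, 110.4, 135.4]
ee_rot: [-0.5, -0.499, 0.5, 0.501]
contact_force: [-0.3, 0.2, -1.1]
gripper_width: 15.7
```

```bash
python3 -c "
from h import *
get_image('top');go(657,111.6,118)"
```

```text
pos [655.6 110.4 135.3] t 30.6 w 15.7 F [-0.2  0.8 -2.3]
shift m [ 0.0012  0.0173 -0.0014]
yaw 89.9 turn [-0.0024 -0.0013 -0.0003] q [ 0.41  0.53 -0.01 -0.   -1.04 -1.98]
```

Emit:
{"op": "play_rows", "data": {
  "series": [
    [0.001,0.004,-0.0015,-0.002,-0.001,0,0.005],
    [0,0.005,0,0,0,0,0.005],
    [0,0.005,0,0,0,0,0.005],
    [0,0,0,0,0,0,0.005],
    [0,0,0,0,0,0,0.005]
  ]
}}

```text
clock: 31.1
position: [657.8, 111.7, 120.7]
ee_rot: [0.5, 0.5, -0.5, -0.5]
contact_force: [0.1, 0.5, -2.0]
gripper_width: 15.9
```

```bash
python3 -c "
from h import *
get_image('top');go(657,111.6,118)"
```

```text
pos [657.6 111.7 120.6] t 31.1 w 16.0 F [ 0.1  0.4 -0.9]
shift m [-0.0001  0.0026  0.0007]
yaw 90.0 turn [ 0.0008 -0.0001  0.0002] q [ 0.41  0.54 -0.02  0.   -1.   -1.98]
```

Emit:
{"op": "play_rows", "data": {
  "series": [
    [0,0.0025,0.0005,0,0,0,0.005],
    [0,0.0015,0,0,0,0,0.005],
    [0,0,0,0,0,0,0.005],
    [0,0,0,0,0,0,0.005]
  ]
}}

```text
clock: 31.55
position: [657.8, 111.9, 118.1]
ee_rot: [0.501, 0.501, -0.499, -0.499]
contact_force: [-0.5, -0.0, -2.0]
gripper_width: 15.7
```

```bash
python3 -c "
from h import *
go(657,111.6,118)"
```

```text
pos [657.8 111.9 118.1] t 31.6 w 15.7 F [-0.5 -0.  -2. ]
shift m [-0.0003  0.0001  0.0008]
yaw 90.0 turn [0.0035 0.0003 0.0007] q [ 0.41  0.54 -0.03  0.   -1.   -1.98]
```

Emit:
{"op": "play_rows", "data": {
  "series": [
    [0,0.001,0,0,0,0,0.005],
    [0,0,0,0,0,0,0.06],
    [0,0,0,0,0,0,0.06],
    [0,0,0,0,0,0,0.06],
    [0,0,0,0,0,0,0.06],
    [0,0,0,0,0,0,0.06]
  ]
}}

```text
clock: 32.15
position: [658.5, 112.0, 117.7]
ee_rot: [0.501, 0.502, -0.499, -0.499]
contact_force: [0.4, 0.4, 0.6]
gripper_width: 59.9
```

Emit:
{"op": "play_rows", "data": {
  "series": [
    [0,-0.015,0,0,0,0,0.06],
    [0,-0.03,0,0,0,0,0.06],
    [0,-0.03,0,0,0,0,0.06],
    [0,-0.03,0,0,0,0,0.06],
    [0,0,0.04,0,0,0,0.06],
    [0,0,0.04,0,0,0,0.06],
    [0,0,0.04,0,0,0,0.06],
    [0,0,0.03,0,0,0,0.06],
    [0,0,0,0,0,0,0.06],
    [0,0,0,0,0,0,0.06]
  ]
}}

```text
clock: 33.15
position: [503.6, 111.5, 224.9]
ee_rot: [0.501, 0.502, -0.498, -0.499]
contact_force: [0.3, 0.4, 0.2]
gripper_width: 60.1
```

```bash
python3 -c "
from h import *
go(657,111.6,118)
d=get_image('top');lid(d,(656,112),114); s=get_image('scene')
u,v=proj(s,(656,112,60)).astype(int);print(u,v)
for z in(6,114):print(proj(s,(656.2,111.6,z)).round(1))
a=cv2.resize(s['color'][v-60:v+60,u-50:u+50,::-1],(400,480),interpolation=2)
u,v=proj(d,(656,112,60)).astype(int)
b=cv2.resize(d['color'][v-60:v+60,u-50:u+50,::-1],(400,480),interpolation=2)
cv2.imwrite('pics/end.png',np.hstack([a,b]))
for n,(p) in {'jar':(582,348,50),'block':(333,-304,20)}.items():print(n,proj(d,p))
cv2.imwrite('pics/top1.png',d['color'][:,:,::-1])
a=cv2.imread('pics/top0.png').astype(int);b=d['color'][:,:,::-1].astype(int)
for n,(u,v,r) in {'jar':(134,233,15),'block':(486,380,24),'brush':(315,140,52)}.items(): print(n,np.abs(a-b)[v-r:v+r,u-r:u+r].max(2).mean().round(1))
"
```

```text
pos [503.6 111.5 224.9] t 33.1 w 60.1 F [0.3 0.4 0.2]
shift m [ 0.      0.1077 -0.1529]
yaw 90.0 turn [ 0.0054 -0.0005  0.0017] q [ 0.53  0.2  -0.27  0.   -1.09 -2.11]
[254. 186.] (array([651.9, 108.3]), array([646.4, 110.1,  39.6]), 1247.0)
317 274
[317.1 294.4]
[316.7 253.4]
jar [129.95677761 231.21261188]
block [483.93371618 379.44485891]
jar 24.2
block 5.9
brush 9.3
```

View pics/end.png

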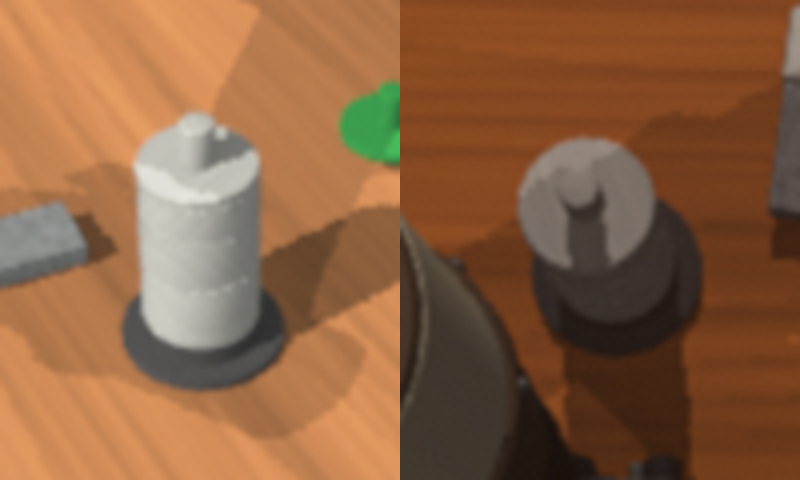

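Both crops show a straight, closed stack with thin seams on the stand, and the lid level on top. Nothing touches it. Handing in.

```bash
python3 -c "
from bench import *
print(job_done(), read_state()['clock'])"
```

```text
the job is handed in; nothing more can be done
the job is handed in; nothing more can be done
```

I stacked the pan, fine sieve, coarse sieve and lid on the stand in that order, released each one, and handed the job in. The clock read about 33 s at the last move, and no verdict was reported.

- **Cups:** after each release, the wrist-camera rim fits for the pan, fine sieve and coarse sieve were within 0.8 mm of the stand's axis, and each cup was let go within about 1 mm of its home height.
- **Lid:** it was released at its expected height. In the last scene and top pictures the stack is straight with closed seams, the lid is level, and the gripper is clear with near-zero force.

Two of the final checks gave no clean number:

- **Lid position:** the top-view circle fit merged the lid with the stack below it (r 39.6 instead of 30), so I judged the lid from its placing pose and the pictures.
- **Jar:** the before/after image difference was 24, against 6 for the ring block and 9 for the brush. I put that down to the arm or its shadow, because the fingers stayed well clear of the jar. I did not measure the jar's position again.

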